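# Build a column of sample cases from cases stored on end

## Task

Pack up the finds: shut the lid of the open sample case that lies flat and build one column on that case where it is. Lay the thicker of the two cases that stand on end on it, then the thinner one on top, each lid up and set down gently and squarely so that its foot sits fully inside the rim of the case below; leave the vial, the dish and the stone alone.

Things in the scene. Friction and masses are not known exactly. Their poses are not given: they have to be found in the camera images.
- base_case: Lowest case: grey plastic case lying flat with its lid open, 70 x 58 mm; tray part 27 mm high; with the lid shut 36 mm from foot underside to lid panel, 40 mm to rim crest; 0.6 kg. Origin: centre of the foot's underside; x along the 70 mm length, roughly away from the robot, y across the width, z up. Hinge line along y at x = 35, z = 27 mm.
- base_lid (a joint): Hinge of the lowest case's lid (rad): 0 shut; it starts at about 1.7, standing up at the far (+x) end and leaning slightly back; swings over towards the robot and falls shut by itself once well past upright.
- base_lid_edge (a point): Middle of the free (latch) edge of that lid, on its outer face, 68 mm from the hinge line; when open it stands about 95 mm above the worktop. The lid is 9 mm thick plus rim.
- thick_case: Thicker light case (0.12 kg), 70 x 58 mm, 36 mm foot to lid panel, 40 to rim crest. At the start it stands on its hinge end, 70 mm tall, lid roughly towards the robot (x up, z level). Origin: centre of the foot's underside; x along the 70 mm length (+x end latch, -x end hinges; either way round is fine), y across the 58 mm width, z out through the lid.
- thin_case: Thinner light case (0.10 kg), 70 x 58 mm, 26 mm foot to lid panel, 30 to rim crest. At the start it stands on its hinge end, 70 mm tall, lid roughly towards the robot (x up, z level). Origin: centre of the foot's underside; x along the 70 mm length (+x end latch, -x end hinges; either way round is fine), y across the 58 mm width, z out through the lid.
- thick_case_mid (a point): Point in the middle of the thick case: 18 mm above its foot's underside along body z; axes as the case's.
- thin_case_mid (a point): Point in the middle of the thin case: 13 mm above its foot's underside along body z; axes as the case's.
- base_case_top (a point): Where the centre of the lowest case's lid panel lies when shut: 36 mm above the foot's underside (fixed to the case); axes as the case's. Round every lid runs a rim 4 mm high and 4 mm wide with rounded crest, opening 62 x 50 mm; every case has a foot 58 x 46 x 4 mm under it, which drops inside the rim below with 2 mm to spare all round.
- thick_case_top (a point): Centre of the thick case's lid panel, inside the rim: 36 mm from its foot's underside; axes as the case's.
- vial: Bystander: upright glass sample vial with screw cap, 29 mm across, 72 mm tall; origin under its centre, z up.
- petri: Bystander: round clear dish with small fragments, 66 mm across, 13 mm tall; origin under its centre, z up.
- bystander_concretion: Bystander: small brown stone lump, 38 x 41 x 23 mm; origin under its centre.
Things that resemble listed ones, but are neither listed nor needed, are in the scene too. What is shaped like the thick_case but green is not meant.

How it is judged:
On the way, in this order (a step that is already met when the one before it is completed fails the run):
1. the lid of the lowest case is shut (value of joint base_lid below 0.06 rad), for 0.2 s.
2. the thick case sits flat, lid up, inside the rim of the lowest case, not touched by the fingers (x of thick_case in the frame of base_case between -0.0035 and 0.0035 m and y of thick_case in the frame of base_case between -0.0035 and 0.0035 m and z of thick_case in the frame of base_case between 0.033 and 0.038 m and angle between the x axis of thick_case and the x axis of base_case, either way round below 0.12 rad and angle between thick_case's own z axis and vertical below 0.035 rad and contact force between the fingers and thick_case below 0.05 N), for 0.2 s.
3. the thin case sits flat, lid up, inside the rim of the thick case (x of thin_case in the frame of thick_case between -0.0035 and 0.0035 m and y of thin_case in the frame of thick_case between -0.0035 and 0.0035 m and z of thin_case in the frame of thick_case between 0.033 and 0.038 m and angle between the x axis of thin_case and the x axis of thick_case, either way round below 0.12 rad and angle between thin_case's own z axis and vertical below 0.035 rad), for 0.2 s.
At the end, for the whole second after the job is handed in: Lowest lid shut (below 0.06 rad). Thick case on lowest, thin case on thick: origins within 3.5 mm (x, y) of its middle, 33 to 38 mm above, long sides parallel within 0.12 rad either way round, lid up within 0.035 rad; all at rest (under 20 mm/s), the lowest within 25 mm of its start (all of step 3 and value of joint base_lid below 0.06 rad and x of thick_case in the frame of base_case between -0.0035 and 0.0035 m and y of thick_case in the frame of base_case between -0.0035 and 0.0035 m and z of thick_case in the frame of base_case between 0.033 and 0.038 m and angle between the x axis of thick_case and the x axis of base_case, either way round below 0.12 rad and angle between thick_case's own z axis and vertical below 0.035 rad and linear speed of each of base_case, thick_case, thin_case below 0.02 m/s and distance of base_case from where it was at the start of the episode below 0.025 m); the robot touches nothing.
It fails at once if a case is dropped or rammed onto the column (over 40 N between two cases) (contact force between any of thick_case, thin_case and base_case above 40 N or contact force between thin_case and thick_case above 40 N).
It fails at once if the lowest case is shifted by more than 25 mm (distance of base_case from where it was at the start of the episode above 0.025 m).
It fails at once if the vial, dish or stone is moved by more than 15 mm or the vial tipped over 0.3 rad (distance of any of vial, petri, bystander_concretion from where it was at the start of the episode above 0.015 m or angle between vial's own z axis and vertical above 0.3 rad).
It also fails if it takes over 72 s, if anything falls off the work surface, if the arm or the gripper's body presses on something with over 40 N, if the wrist force passes 120 N, or if a joint passes its speed limit or range.

## Robot

A 6-joint arm with a two-finger parallel gripper is mounted at the origin on a cart in front of the work surface, level with it; the furniture and walls round the work are solid. World frame = base frame: x ahead of the robot, y to its left, z up, the work surface at z = 0. Lengths are in m, angles in rad, forces in N, time in s.
With the tool pointing down it reaches from about 0.35 to 0.85 m from the base axis. Payload 8.1 kg.
Tool frame: the origin (TCP) lies between the finger pads; the fingertips stand 25 mm ahead of it and the grasp point (between the pads) lies 6 mm ahead of it; z points along the fingers, y is the line along which they close (so a half turn about z gives the same grasp; the last joint's range is limited). The gripper opens to 93 mm and grips with 3 to 60 N. Pads are 15 mm wide; open, the fingers measure 128 mm over their backs; the gripper's body (75 mm by 188 mm) begins 65 mm behind the grasp point.
Start: joints at [1.23, 0.13, 1.488, -0, 1.523, -0.085], TCP at [0.152, 0.58, 0.244] pointing down, gripper open.
Joint ranges: [-2.96, 2.96], [-0.89, 2.26], [0.02, 2.5], [-1.34, 4.48], [0, 2.73], [-2.66, 2.66]. Speed limits (rad/s): [2.39, 2.39, 2.79, 3.14, 3.14, 3.14].

## Interface

Orientations are given as a rotation vector (axis times angle).
In Python, from plant import robot gives the robot as it stands.
- The arm moves only by the tool arm_command, never from a script. Its argument "increments" is text: rows parted by semicolons, each of 5 numbers parted by spaces: the closure, from 0 (fully open) to 1 (shut), then the shift along the tool's x, y, z in mm, then the turn about the tool's z in rad. A call has 1 to 5 rows; each row is the pose to reach, as a shift and turn from the pose commanded when the call began, along the tool's axes at that moment; what a row does not reach only later rows make up. A row lasts 1/10 s, in which the tool goes at most 50 mm and 8.59 degrees, less where a joint would pass 70% of its speed; a pose out of reach is approached as far as the arm can. A call with a gripper value outside its range is refused whole. The fingers move at their own pace and stop on an object; "grip_force" is the grip in N (left out, the last holds). Time passes only in rows, so rows that repeat a pose let the fingers close. It gives the time, the measured TCP pose, the force, the opening and the grip force at its end, in the units of the state.
- robot.read_state(): the state, without advancing time (a new reading comes with each control period).
- robot.read_camera(name): name is "side" or "top"; returns the picture (400x640x3 uint8, blue, green, red); there is no depth.
- robot.camera_model(name): a dict with "fx", "fy", "cx", "cy" (pixels), "D" ([k1, k2, p1, p2, k3] as OpenCV has them; the pictures are not rectified), "eye" and "rotation" of the camera in the world. Camera axes: x right, y down, z forward; pixel columns grow to the right and rows downward; lengths in m; the calibration is good to about 2 mm. A picture is of the moment at which its call begins. camera_model takes no time and is no camera call.
- robot.close_job(): hands the job in; it is judged then, once.
The state is a dict: "t": time; "q": joint angles; "dq": joint speeds; "joint_torque": joint torques, N m; "tool_pos": TCP position; "orientation": TCP orientation; "force": force on the tool from outside, world axes, zero at the start; "wrist_torque": the same for the moment, N m; "opening": finger opening in m; "gripper_force": force on a finger pad.
Only numpy, scipy, OpenCV 4.12 (cv2) and the standard library are available. Lean on these libraries where they do the work, as an engineer would, in place of code of your own. Each camera call takes 0.05 s, during which the arm holds its last target. There are 200 camera calls.

## Working session

There is one attempt and no reset: what is moved stays moved. The work goes in short steps, Python scripts to look and compute and a tool call to move; the robot and the scene stay as the last step left them, time stands still between calls to the robot, and variables do not carry over. Pictures are saved under pics/ and viewed, at most 10 in all, crops included, and the job is handed in when it is done.

Besides the shell and the picture viewer there is one more tool, called after "Request:" as name(argument=value, ...) on one line, values as JSON. arm_command: Moves the arm, as the interface text tells. Its arguments: {"type":"object","properties":{"increments":{"type":"string"},"grip_force":{"type":"number"}},"required":["increments"]}

```bash
ls; mkdir -p pics; python3 - <<'E'
from plant import robot
import cv2,numpy as np
for n in("side","top"):
    im=robot.read_camera(n); cv2.imwrite(f"pics/{n}0.png",im); m=robot.camera_model(n)
    print(n,{k:np.round(v,4).tolist() for k,v in m.items()})
s=robot.read_state(); print({k:np.round(v,4).tolist() for k,v in s.items()})
E
```

```text
pics
side {'fx': 457.3072, 'fy': 457.3072, 'cx': 322.1809, 'cy': 204.8133, 'D': [-0.0613, 0.0, 0.0, 0.0, 0.0], 'eye': [0.1972, 0.4356, 0.4586], 'rotation': [-0.5904, 2.4512, -1.4458]}
top {'fx': 367.1574, 'fy': 367.1574, 'cx': 320.2775, 'cy': 200.0417, 'D': [-0.0231, 0.0, 0.0, 0.0, 0.0], 'eye': [0.3898, -0.2443, 0.8784], 'rotation': [-2.1432, 2.1204, -0.2261]}
{'t': 0.1, 'q': [1.2296, 0.1311, 1.4892, -0.0, 1.523, -0.0854], 'dq': [-0.0001, -0.0006, -0.0014, 0.001, -0.0009, 0.0012], 'joint_torque': [0.0011, -56.1348, -49.3093, 0.077, 0.0293, -0.0], 'tool_pos': [0.1516, 0.58, 0.2427], 'orientation': [-0.4006, -3.1156, 0.0025], 'force': [-0.2916, 0.0754, -0.1502], 'wrist_torque': [-0.0179, 0.0018, -0.0335], 'gripper_force': 0.0, 'opening': 0.0927}
```

View pics/side0.png

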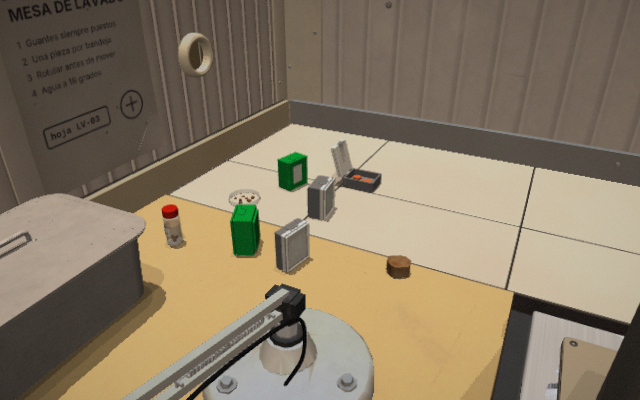

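View pics/top0.png

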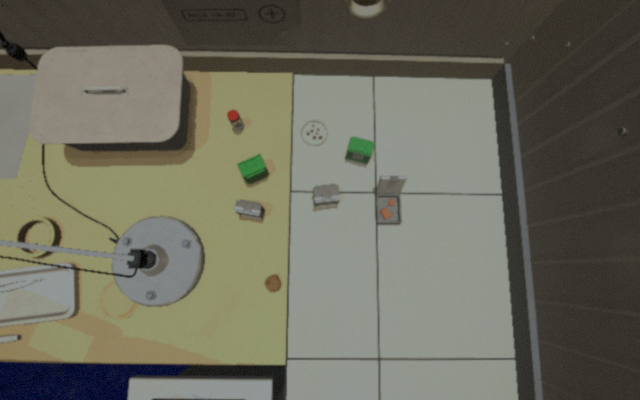

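The side view shows the open grey case at (360,178), with standing grey cases at (320,197) and (292,245). Two green decoys stand at (292,172) and (245,230). The vial is at (172,227), the dish at (244,198) and the stone at (398,267). In the top view the base case is at (388,200), the standing grey cases at (326,195) and (249,209), and the stone at (273,283).

```bash
cat > h.py <<'E'
import numpy as np, cv2
from scipy.spatial.transform import Rotation as R
from plant import robot
M={n:robot.camera_model(n) for n in("side","top")}
def K(m): return np.array([[m["fx"],0,m["cx"]],[0,m["fy"],m["cy"]],[0,0,1.]])
def rot(n):
    return R.from_rotvec(M[n]["rotation"]).as_matrix()   # camera -> world
def ray(n,uv):
    m=M[n]; p=cv2.undistortPoints(np.array(uv,float).reshape(-1,1,2),K(m),np.array(m["D"]))[:,0]
    d=np.c_[p,np.ones(len(p))]@rot(n).T
    return np.array(m["eye"]),d/np.linalg.norm(d,axis=1)[:,None]
def plane(n,uv,z):
    e,d=ray(n,uv); return e+d*((z-e[2])/d[:,2])[:,None]
def proj(n,P):
    m=M[n]; W=rot(n).T; t=-W@np.array(m["eye"])
    return cv2.projectPoints(np.array(P,float).reshape(-1,1,3),cv2.Rodrigues(W)[0],t,K(m),np.array(m["D"]))[0][:,0]
def tri(us,ut):
    a,da=ray("side",us);b,db=ray("top",ut);out=[]
    for x,y in zip(da,db):
        s,*_=np.linalg.lstsq(np.c_[x,-y],b-a,rcond=None); p,q=a+s[0]*x,b+s[1]*y
        out.append([*((p+q)/2),np.linalg.norm(p-q)])
    return np.array(out)
E
python3 - <<'E'
from h import *
print(rot("side")[:,2],rot("top")[:,2])
print("tri near,far,base,stone,vialtop",tri([(292,245),(320,197),(360,180),(398,267),(171,210)],[(249,209),(326,195),(388,205),(273,283),(234,115)]).round(3))
s=cv2.imread("pics/side0.png");t=cv2.imread("pics/top0.png")
a=cv2.resize(s[135:285,225:395],None,fx=4.5,fy=4,interpolation=cv2.INTER_CUBIC)
a=cv2.resize(s[135:280,225:400],(700,580),interpolation=cv2.INTER_CUBIC)
b=cv2.resize(t[130:235,225:425],(800,420),interpolation=cv2.INTER_CUBIC)
cv2.imwrite("pics/sc.png",a);cv2.imwrite("pics/tc.png",b)
E
```

```text
[ 0.39581681 -0.78018263 -0.48440077] [ 0.18841491 -0.02086366 -0.98186788]
tri near,far,base,stone,vialtop [[ 0.526 -0.098  0.038  0.004]
 [ 0.564 -0.276  0.033  0.001]
 [ 0.543 -0.427  0.01   0.006]
 [ 0.359 -0.156  0.011  0.002]
 [ 0.745 -0.058  0.067  0.003]]
```

View pics/sc.png

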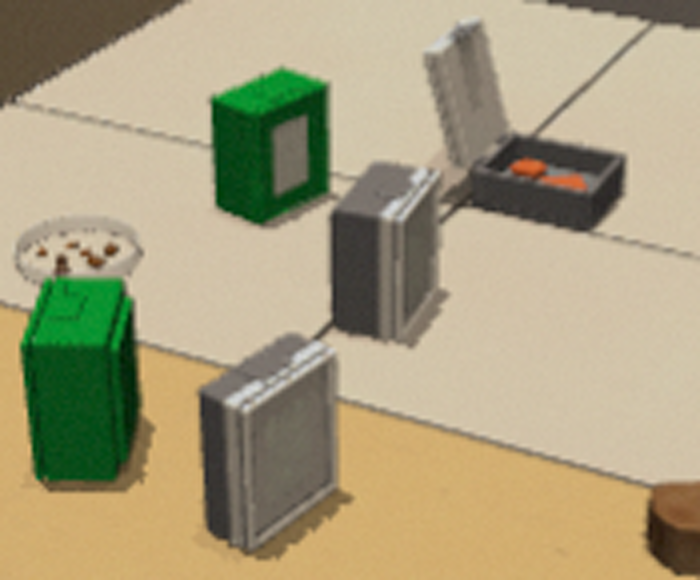

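View pics/tc.png

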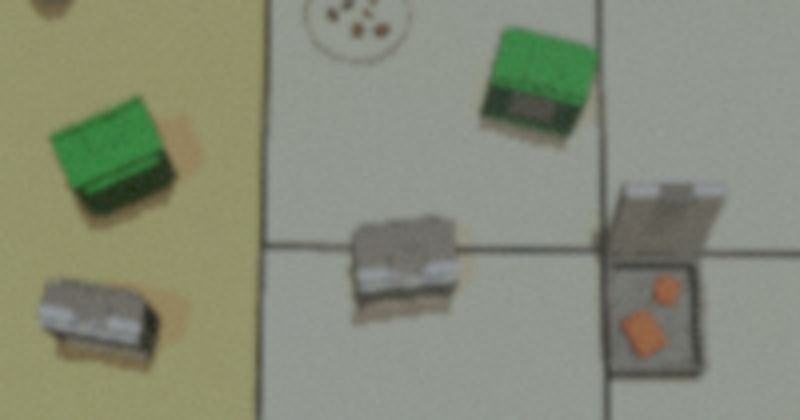

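The two light cases are confirmed in the crops:
- **Thick:** the far standing grey case at side (320,197) and top (326,195). It is deep in both views.
- **Thin:** the near standing grey case at side (292,245) and top (249,209). It is visibly shallower.
- **Decoys:** the two green boxes.
- **Base:** tray corners at about top (377,196) to (401,224), with the lid edge at about top (393,177).

```bash
python3 - <<'E'
from h import *
np.set_printoptions(suppress=True,precision=4)
c=lambda P:[(225+x/4,130+y/4) for x,y in P]
def q(name,P,z):
    w=plane("top",c(P),z)[:,:2]; print(name,w.round(4).tolist(),"ctr",w.mean(0).round(4),"sides",np.linalg.norm(w-np.roll(w,-1,0),axis=1).round(4))
q("base tray",[(606,264),(697,264),(705,376),(607,376)],.027)
q("thick top",[(353,228),(455,216),(458,284),(358,292)],.07)
q("thin top",[(51,281),(155,295),(146,341),(41,326)],.07)
q("dish",[(305,15),(412,15)],.013)
q("lid edge",[(626,183),(724,183)],.095)
q("vial? far green bottom",[(480,125),(570,142),(596,45)],.0)
print("side lid edge tri",tri([(225+427/4,135+50/4),(225+480/4,135+22/4)],c([(626,185),(724,185)])))
print("stone",plane("top",[(273,283)],.01))
s=robot.read_state(); r=R.from_rotvec(s["orientation"]).as_matrix(); print(r)
E
```

```text
base tray [[0.5647, -0.396], [0.5654, -0.4504], [0.4984, -0.453], [0.4978, -0.3952]] ctr [ 0.5316 -0.4237] sides [0.0545 0.0671 0.0578 0.0669]
thick top [[0.5747, -0.2454], [0.5825, -0.303], [0.5433, -0.3047], [0.5381, -0.2486]] ctr [ 0.5597 -0.2754] sides [0.0582 0.0392 0.0563 0.0368]
thin top [[0.5421, -0.0772], [0.5349, -0.1354], [0.5089, -0.1314], [0.5166, -0.0729]] ctr [ 0.5256 -0.1042] sides [0.0587 0.0263 0.059  0.0258]
dish [[0.7231, -0.214], [0.7242, -0.2805]] ctr [ 0.7236 -0.2473] sides [0.0665 0.0665]
lid edge [[0.5966, -0.3959], [0.5974, -0.4505]] ctr [ 0.597  -0.4232] sides [0.0546 0.0546]
vial? far green bottom [[0.6576, -0.3238], [0.6475, -0.3799], [0.7113, -0.3974]] ctr [ 0.6722 -0.367 ] sides [0.057  0.0662 0.0911]
side lid edge tri [[ 0.597  -0.3971  0.0889  0.0002]
 [ 0.595  -0.4538  0.0868  0.0071]]
stone [[ 0.3603 -0.1554  0.01  ]]
[[-0.9675  0.253  -0.0005]
 [ 0.253   0.9675 -0.0016]
 [ 0.0001 -0.0016 -1.    ]]
```

```bash
python3 - <<'E'
from h import *
np.set_printoptions(suppress=True,precision=3)
print("lamp head/knuckle",tri([(287,300),(128,392),(300,345)],[(143,258),(3,243),(150,258)]))
print("disc rim on plane z=0:",plane("top",[(112,260),(203,260),(158,217),(158,305)],.0)[:,:2], plane("top",[(112,260),(203,260),(158,217),(158,305)],.1)[:,:2])
print(plane("side",[(373,385),(275,330)],0.0)[:,:2])
print("tool/base origin top px",proj("top",[[0,0,0],[0,0,.3],[.152,.58,.24],[.3,0,0]]),proj("side",[[.41,.12,0],[.42,.14,.0],[.42,.14,.1],[.42,.14,.2]]))
print("box top",plane("top",[(40,50),(183,50),(183,140),(40,140)],.1)[:,:2])
E
cat > /dev/null; python3 -c "
import cv2
s=cv2.imread('pics/side0.png')[270:400,100:420];t=cv2.imread('pics/top0.png')[30:360,0:300]
import numpy as np
a=cv2.resize(s,(640,260));b=cv2.resize(t,(300,330))
o=np.zeros((600,640,3),np.uint8);o[:260]=a;o[265:595,:300]=b;cv2.imwrite('pics/lamp.png',o)"
```

```text
lamp head/knuckle [[0.411 0.1   0.117 0.   ]
 [0.422 0.315 0.198 0.025]
 [0.403 0.107 0.059 0.02 ]]
disc rim on plane z=0: [[0.409 0.226]
 [0.411 0.012]
 [0.512 0.126]
 [0.308 0.108]] [[ 0.406  0.172]
 [ 0.409 -0.017]
 [ 0.498  0.084]
 [ 0.317  0.068]]
[[0.311 0.072]
 [0.467 0.047]]
tool/base origin top px [[ 196.645  451.766]
 [ 130.392  555.737]
 [-193.537  409.818]
 [ 204.959  308.963]] [[283.096 383.5  ]
 [267.282 392.42 ]
 [261.796 331.287]
 [255.243 255.705]]
box top [[0.889 0.399]
 [0.892 0.063]
 [0.671 0.045]
 [0.667 0.363]]
```

View pics/lamp.png

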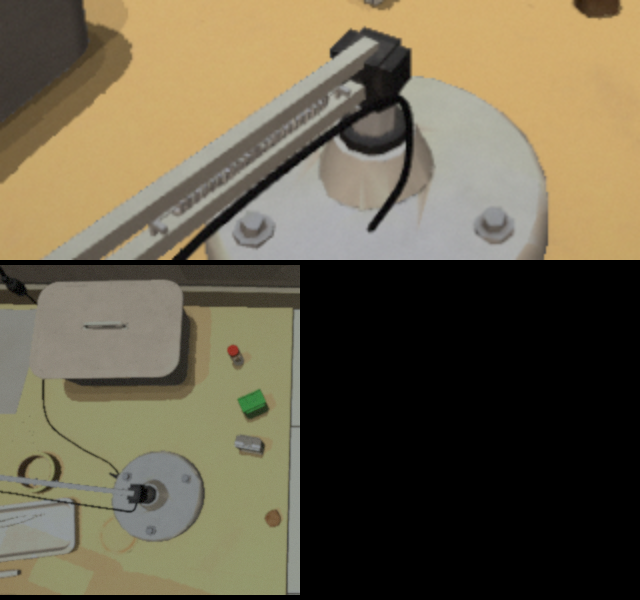

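The view shows a spring-arm lamp. Its base disc is at x≈0.41, y≈0.11, the knuckle is at z≈0.12, and the arm rises towards +y at x≈0.42. I'll pass on the robot side of it, high up.

```bash
cat > d.py <<'E'
# usage: d.py "x y z psi" ... : deltas (tool axes, mm, rad) for successive calls from the measured pose (psi = heading of tool y)
import sys; from h import *
s=robot.read_state(); r=R.from_rotvec(s["orientation"]).as_matrix(); p=np.array(s["tool_pos"]); psi=np.arctan2(r[1,1],r[0,1])
print("t",round(s["t"],2),"pos",p.round(4),"psi",round(psi,3),"q",np.round(s["q"],2),"open",round(s["opening"],4),"F",np.round(s["force"],1),"gf",round(s["gripper_force"],2))
for a in sys.argv[1:]:
    x,y,z,w=map(float,a.split()); d=np.array([x,y,z])-p; c,k=np.cos(psi),np.sin(psi)
    print(a,"->",np.round(1000*np.array([-k*d[0]+c*d[1],c*d[0]+k*d[1],-d[2]]),1),"turn",round(psi-w,3)); p=np.array([x,y,z]);psi=w
E
python3 d.py "0.15 0.38 0.35 1.25" "0.28 0.24 0.35 .6" "0.38 0.05 0.35 -.1" "0.48 -0.15 0.3 -.8" "0.62 -0.34 0.25 -1.5" "0.655 -0.424 0.2 -1.57" "0.655 -0.424 0.09 -1.57"
```

```text
t 0.1 pos [0.1516 0.58   0.2427] psi 1.315 q [ 1.23  0.13  1.49 -0.    1.52 -0.09] open 0.0927 F [-0.3  0.1 -0.2] gf 0.0
0.15 0.38 0.35 1.25 -> [ -49.  -193.9 -107.3] turn 0.065
0.28 0.24 0.35 .6 -> [-167.5  -91.9   -0. ] turn 0.65
0.38 0.05 0.35 -.1 -> [-213.3  -24.7   -0. ] turn 0.7
0.48 -0.15 0.3 -.8 -> [-189.   119.5   50. ] turn 0.7
0.62 -0.34 0.25 -1.5 -> [-31.9 233.8  50. ] turn 0.7
0.655 -0.424 0.2 -1.57 -> [29.  86.3 50. ] turn 0.07
0.655 -0.424 0.09 -1.57 -> [  0.   0. 110.] turn 0.0
```

Request:
arm_command(increments="0.5 -49 -194 -107 0.065; 0.5 -49 -194 -107 0.065; 0.5 -49 -194 -107 0.065; 0.5 -49 -194 -107 0.065; 0.5 -49 -194 -107 0.065")

```text
t: 0.6
tool_pos: [0.15, 0.3784, 0.3526]
orientation: [0.502, 3.1, 0.003]
force: [0.4, 0.4, 0.6]
opening: 0.0578
gripper_force: 0.0
```

Request:
arm_command(increments="1 -167 -92 0 0.65; 1 -167 -92 0 0.65; 1 -167 -92 0 0.65; 1 -167 -92 0 0.65; 1 -167 -92 0 0.65")

```text
t: 1.1
tool_pos: [0.2822, 0.2369, 0.3503]
orientation: [1.482, 2.768, -0.001]
force: [0.3, 0.9, 0.2]
opening: 0.0175
gripper_force: 0.0
```

Request:
arm_command(increments="1 -213 -25 0 0.7; 1 -213 -25 0 0.7; 1 -213 -25 0 0.7; 1 -213 -25 0 0.7; 1 -213 -25 0 0.7")

```text
t: 1.6
tool_pos: [0.3801, 0.0467, 0.3499]
orientation: [2.34, 2.095, -0.002]
force: [0.4, -0.1, -1.0]
opening: 0.0003
gripper_force: 0.0
```

Request:
arm_command(increments="1 -189 119 50 0.7; 1 -189 119 50 0.7; 1 -189 119 50 0.7; 1 -189 119 50 0.7; 1 -189 119 50 0.7")

```text
t: 2.1
tool_pos: [0.4788, -0.1524, 0.2987]
orientation: [-2.915, -1.169, 0.003]
force: [0.0, 1.2, -0.1]
opening: 0.0003
gripper_force: 0.0
```

Request:
arm_command(increments="1 -32 234 50 0.7; 1 -32 234 50 0.7; 1 -32 234 50 0.7; 1 -32 234 50 0.7; 1 -32 234 50 0.7")

```text
t: 2.6
tool_pos: [0.6193, -0.3415, 0.2486]
orientation: [-3.139, -0.101, 0.002]
force: [0.6, -0.0, -0.1]
opening: 0.0006
gripper_force: 0.0
```

```bash
python3 d.py "0.655 -0.424 0.2 -1.57" "0.655 -0.424 0.09 -1.57" "0.565 -0.424 0.09 -1.57"
```

```text
t 2.6 pos [ 0.6193 -0.3415  0.2486] psi -1.507 q [-0.58  0.42  1.13 -0.    1.59  0.93] open 0.0006 F [ 0.6 -0.  -0.1] gf 0.0
0.655 -0.424 0.2 -1.57 -> [30.3 84.6 48.6] turn 0.063
0.655 -0.424 0.09 -1.57 -> [  0.   0. 110.] turn 0.0
0.565 -0.424 0.09 -1.57 -> [-90.   -0.1  -0. ] turn 0.0
```

Request:
arm_command(increments="1 30 85 49 0.063; 1 30 85 49 0.063; 1 30 85 120 0.063; 1 30 85 159 0.063; 1 30 85 159 0.063")

```text
t: 3.1
tool_pos: [0.6503, -0.4195, 0.0811]
orientation: [-3.133, -0.011, 0.018]
force: [-1.3, 0.5, -1.7]
opening: 0.0005
gripper_force: 0.0
```

Request:
arm_command(increments="1 -15 0 0 0; 1 -30 0 0 0; 1 -45 0 0 0; 1 -60 0 0 0; 1 -75 0 0 0")

```text
t: 3.6
tool_pos: [0.58, -0.423, 0.0943]
orientation: [3.14, 0.013, 0.003]
force: [0.1, -0.5, 1.0]
opening: 0.0003
gripper_force: 0.0
```

Request:
arm_command(increments="1 -12 0 0 0; 1 -25 0 0 0; 1 -37 0 0 0; 1 -50 0 0 0; 1 -50 0 0 0")

```text
t: 4.1
tool_pos: [0.5293, -0.4237, 0.0939]
orientation: [3.14, 0.011, 0.002]
force: [-0.1, 0.1, -0.2]
opening: 0.0005
gripper_force: 0.0
```

```bash
python3 - <<'E'
from h import *
o=np.vstack([cv2.resize(robot.read_camera("side")[130:230,280:440],(640,400))[:300],cv2.resize(robot.read_camera("top")[150:250,340:500],(640,400))[:300]])
cv2.imwrite("pics/lid1.png",o)
E
python3 d.py
```

```text
t 4.2 pos [ 0.5306 -0.4235  0.0935] psi -1.563 q [-0.75  0.44  1.39  0.    1.3   0.81] open 0.0006 F [-0.8  0.5 -0.4] gf 0.0
```

View pics/lid1.png

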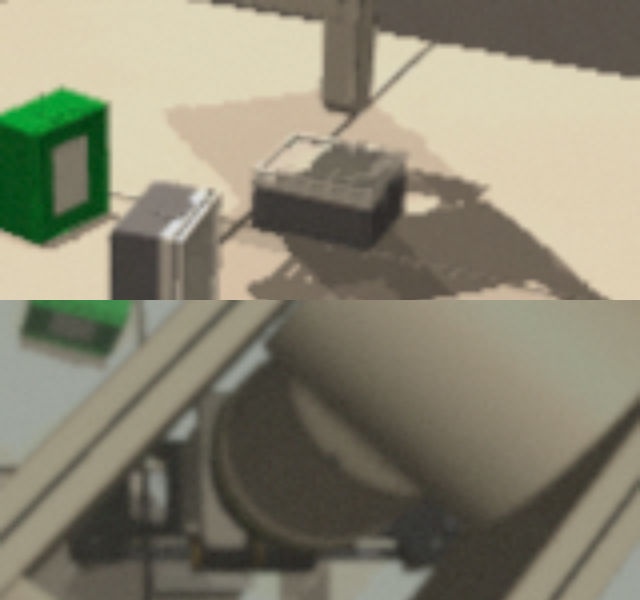

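The lid is down: its rim shows as a flat outline at the crop top, around (330,160). Next I'll centre the gripper on the base with a light squeeze along y, then along x, to get its position in robot coordinates.

Request:
arm_command(increments="0 0 0 0 0; 0 0 0 0 0; 0 0 0 0 0; 0 0 0 0 0; 0 0 0 0 0", grip_force=8)

```text
t: 4.7
tool_pos: [0.5298, -0.4231, 0.0914]
orientation: [-3.141, -0.013, 0.0]
force: [-0.1, -0.8, 0.9]
opening: 0.036
gripper_force: 0.0
```

Request:
arm_command(increments="0 1 0 0 0; 0 1 0 0 0; 0 1 0 0 0; 0 1 0 0 0; 0 1 0 0 0")

```text
t: 5.2
tool_pos: [0.5308, -0.4232, 0.0917]
orientation: [3.142, 0.012, 0.0]
force: [-0.7, 0.2, 0.3]
opening: 0.0759
gripper_force: 0.0
```

Request:
arm_command(increments="0 0 0 15 0; 0 0 0 30 0; 0 0 0 45 0; 0 0 0 62 0; 0 0 0 62 0")

```text
t: 5.7
tool_pos: [0.5285, -0.4211, 0.0247]
orientation: [-3.137, -0.012, 0.008]
force: [-1.3, 0.5, 0.2]
opening: 0.0929
gripper_force: 0.0
```

Request:
arm_command(increments="0.5 0 0 0 0; 0.5 0 0 0 0; 0.5 0 0 0 0; 0.5 0 0 0 0; 0.5 0 0 0 0")

```text
t: 6.2
tool_pos: [0.5311, -0.4242, 0.0306]
orientation: [3.14, 0.012, 0.002]
force: [0.1, 0.4, 0.8]
opening: 0.0576
gripper_force: 8.6
```

```bash
python3 d.py
```

```text
t 6.2 pos [ 0.5311 -0.4242  0.0306] psi -1.563 q [-0.75  0.52  1.42 -0.    1.2   0.81] open 0.0576 F [0.1 0.4 0.8] gf 8.6
```

Request:
arm_command(increments="0.5 0 0 0 0; 0.5 0 0 0 0; 0.5 0 0 0 0")

```text
t: 6.5
tool_pos: [0.5312, -0.4242, 0.0306]
orientation: [3.14, 0.012, 0.002]
force: [-1.3, -4.2, 4.9]
opening: 0.0578
gripper_force: 8.0
```

Request:
arm_command(increments="0 0 0 0 0; 0 0 0 0 0; 0 0 0 0 0; 0 0 0 -20 0; 0 0 0 -40 0")

```text
t: 7.0
tool_pos: [0.5299, -0.4219, 0.0683]
orientation: [-3.139, -0.013, 0.004]
force: [0.7, -0.6, 0.0]
opening: 0.091
gripper_force: 0.0
```

Request:
arm_command(increments="0 0 0 -10 -0.15; 0 0 0 -10 -0.3; 0 0 0 -10 -0.45; 0 0 0 -10 -0.6; 0 0 0 -10 -0.74")

```text
t: 7.5
tool_pos: [0.5306, -0.4226, 0.0791]
orientation: [-2.92, -1.156, 0.0]
force: [-0.3, 0.8, -1.0]
opening: 0.0932
gripper_force: 0.0
```

Request:
arm_command(increments="0 0 0 0 -0.15; 0 0 0 0 -0.3; 0 0 0 0 -0.45; 0 0 0 0 -0.6; 0 0 0 0 -0.74")

```text
t: 8.0
tool_pos: [0.5306, -0.4226, 0.079]
orientation: [-2.304, -2.134, -0.0]
force: [-0.9, 0.3, 0.1]
opening: 0.0929
gripper_force: 0.0
```

```bash
python3 d.py "0.5315 -0.4240 0.031 0"
```

```text
t 8.0 pos [ 0.5306 -0.4226  0.079 ] psi -0.077 q [-0.75  0.46  1.4   0.    1.28 -0.67] open 0.0929 F [-0.9  0.3  0.1] gf 0.0
0.5315 -0.4240 0.031 0 -> [-1.4  1.  48. ] turn -0.077
```

Request:
arm_command(increments="0 -1 1 0 -0.077; 0 -1 1 15 -0.077; 0 -1 1 30 -0.077; 0 -1 1 42 -0.077; 0 -1 1 48 -0.077")

```text
t: 8.5
tool_pos: [0.5303, -0.4229, 0.0283]
orientation: [-2.226, -2.21, 0.0]
force: [-0.5, 0.1, -1.1]
opening: 0.0932
gripper_force: 0.0
```

Request:
arm_command(increments="0.4 0 0 0 0; 0.4 0 0 0 0; 0.4 0 0 0 0; 0.4 0 0 0 0; 0.4 0 0 0 0")

```text
t: 9.0
tool_pos: [0.5325, -0.4246, 0.0325]
orientation: [2.227, 2.213, 0.001]
force: [3.8, -0.8, -0.8]
opening: 0.0699
gripper_force: 8.0
```

```bash
python3 d.py
```

```text
t 9.0 pos [ 0.5325 -0.4246  0.0325] psi -0.006 q [-0.75  0.52  1.41  0.    1.21 -0.74] open 0.0699 F [ 3.8 -0.8 -0.8] gf 8.0
```

Request:
arm_command(increments="0 0 0 0 0; 0 0 0 0 0; 0 0 0 0 0; 0 0 0 -30 0; 0 0 0 -60 0")

```text
t: 9.5
tool_pos: [0.5305, -0.4234, 0.0906]
orientation: [-2.226, -2.212, 0.001]
force: [1.0, -0.4, 0.6]
opening: 0.0928
gripper_force: 0.0
```

```bash
python3 d.py "0.545 -0.34 0.15 -0.7" "0.560 -0.2754 0.15 -1.456" "0.560 -0.2754 0.06 -1.456"
```

```text
t 9.5 pos [ 0.5305 -0.4234  0.0906] psi -0.006 q [-0.75  0.45  1.39 -0.    1.3  -0.74] open 0.0928 F [ 1.  -0.4  0.6] gf 0.0
0.545 -0.34 0.15 -0.7 -> [ 83.5  14.  -59.4] turn 0.694
0.560 -0.2754 0.15 -1.456 -> [ 59.1 -30.1  -0. ] turn 0.756
0.560 -0.2754 0.06 -1.456 -> [ 0.  0. 90.] turn 0.0
```

Request:
arm_command(increments="0 0 0 -59 0.15; 0 40 7 -59 0.3; 0 84 14 -59 0.45; 0 84 14 -59 0.6; 0 84 14 -59 0.7")

```text
t: 10.0
tool_pos: [0.5465, -0.3389, 0.151]
orientation: [2.855, 1.311, -0.0]
force: [-0.4, 0.5, 0.4]
opening: 0.0928
gripper_force: 0.0
```

Request:
arm_command(increments="0 59 -30 0 0.15; 0 59 -30 0 0.3; 0 59 -30 0 0.45; 0 59 -30 0 0.6; 0 59 -30 0 0.75")

```text
t: 10.5
tool_pos: [0.5615, -0.2757, 0.1507]
orientation: [3.137, 0.175, -0.0]
force: [1.3, -0.2, 0.3]
opening: 0.0928
gripper_force: 0.0
```

```bash
python3 d.py "0.560 -0.2754 0.06 -1.456"
```

```text
t 10.5 pos [ 0.5615 -0.2757  0.1507] psi -1.459 q [-0.54  0.26  1.52 -0.    1.37  0.92] open 0.0928 F [ 1.3 -0.2  0.3] gf 0.0
0.560 -0.2754 0.06 -1.456 -> [-1.5 -0.5 90.7] turn -0.003
```

Request:
arm_command(increments="0 -1 0 30 0; 0 -1 0 55 0; 0 -1 0 75 0; 0 -1 0 88 0; 0 -1 0 90 0", grip_force=10)

```text
t: 11.0
tool_pos: [0.5593, -0.2754, 0.0586]
orientation: [-3.134, -0.184, 0.005]
force: [-0.4, 0.6, 0.1]
opening: 0.0928
gripper_force: 0.0
```

Request:
arm_command(increments="0.6 0 0 0 0; 0.6 0 0 0 0; 0.6 0 0 0 0; 0.6 0 0 0 0; 0.6 0 0 0 0")

```text
t: 11.5
tool_pos: [0.561, -0.2763, 0.0613]
orientation: [3.136, 0.184, 0.001]
force: [0.5, -1.5, 6.4]
opening: 0.0577
gripper_force: 10.2
```

Request:
arm_command(increments="0.6 0 0 0 0; 0.6 0 0 0 0")

```text
t: 11.7
tool_pos: [0.561, -0.2763, 0.0613]
orientation: [3.136, 0.184, 0.001]
force: [-0.9, 0.8, 4.8]
opening: 0.0581
gripper_force: 10.0
```

```bash
python3 d.py "0.560 -0.2754 0.08 -1.456" "0.470 -0.27 0.08 -1.57"
```

```text
t 11.7 pos [ 0.561  -0.2763  0.0613] psi -1.453 q [-0.54  0.35  1.58  0.    1.21  0.91] open 0.0581 F [-0.9  0.8  4.8] gf 10.0
0.560 -0.2754 0.08 -1.456 -> [ -0.9  -1.  -18.7] turn 0.003
0.470 -0.27 0.08 -1.57 -> [-88.8 -15.7  -0. ] turn 0.114
```

Request:
arm_command(increments="0.6 0 0 -20 0; 0.6 -30 -5 -20 0.04; 0.6 -60 -10 -20 0.08; 0.6 -90 -16 -20 0.114; 0.6 -90 -16 -20 0.114")

```text
t: 12.2
tool_pos: [0.4653, -0.2696, 0.0788]
orientation: [-3.139, -0.002, 0.007]
force: [1.2, -0.7, -2.0]
opening: 0.058
gripper_force: 10.0
```

Request:
arm_command(increments="0.6 0 0 0 0; 0.6 0 0 10 0; 0.6 0 0 17 0; 0.6 0 0 20 0; 0.6 0 0 20 0")

```text
t: 12.7
tool_pos: [0.47, -0.2706, 0.0601]
orientation: [-3.141, -0.006, 0.0]
force: [0.8, 0.9, -0.2]
opening: 0.0584
gripper_force: 10.0
```

Request:
arm_command(increments="0.6 0 0 0 0; 0 0 0 0 0; 0 0 0 0 0; 0 0 0 0 0; 0 0 0 -20 0")

```text
t: 13.2
tool_pos: [0.4674, -0.2694, 0.078]
orientation: [-3.138, -0.005, 0.007]
force: [-0.4, 0.5, -0.5]
opening: 0.0854
gripper_force: 0.0
```

```bash
python3 d.py "0.470 -0.27 0.115 -1.57" "0.400 -0.27 0.115 -1.57" "0.40 -0.27 0.082 -1.57" "0.40 -0.27 0.082 -1.57"
python3 - <<'E'
from h import *
s=robot.read_camera("side")[130:290,230:420];cv2.imwrite("pics/s2.png",cv2.resize(s,None,fx=3.5,fy=3.5))
E
```

```text
t 13.2 pos [ 0.4674 -0.2694  0.078 ] psi -1.568 q [-0.62  0.12  1.82 -0.    1.21  0.95] open 0.0854 F [-0.4  0.5 -0.5] gf 0.0
0.470 -0.27 0.115 -1.57 -> [  2.6   0.6 -37. ] turn 0.002
0.400 -0.27 0.115 -1.57 -> [-70.   -0.1  -0. ] turn 0.0
0.40 -0.27 0.082 -1.57 -> [ 0.  0. 33.] turn 0.0
0.40 -0.27 0.082 -1.57 -> [ 0.  0. -0.] turn 0.0
```

View pics/s2.png

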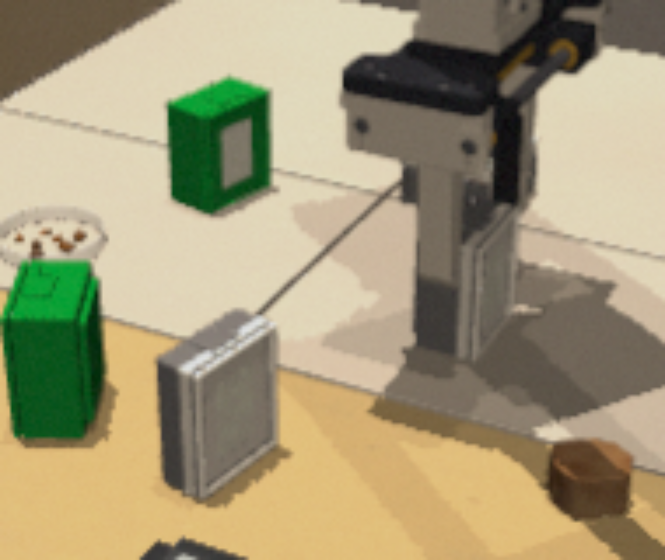

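Request:
arm_command(increments="0 0 0 -40 0; 0 0 0 -40 0; 1 -35 0 -40 0; 1 -70 0 -40 0; 1 -70 0 -40 0")

```text
t: 13.75
tool_pos: [0.3961, -0.2704, 0.1192]
orientation: [-3.14, -0.003, 0.004]
force: [0.3, 0.9, -0.4]
opening: 0.0733
gripper_force: 0.0
```

Request:
arm_command(increments="1 0 0 10 0; 1 0 0 20 0; 1 0 0 30 0; 1 0 0 34 0; 1 0 0 34 0")

```text
t: 14.25
tool_pos: [0.3991, -0.2703, 0.0852]
orientation: [-3.14, -0.006, 0.003]
force: [-0.1, -0.2, -0.2]
opening: 0.0335
gripper_force: 0.0
```

Request:
arm_command(increments="1 5 0 0 0; 1 15 0 0 0; 1 25 0 0 0; 1 33 0 0 0; 1 40 0 0 0")

```text
t: 14.75
tool_pos: [0.4405, -0.2709, 0.0869]
orientation: [3.141, 0.006, 0.001]
force: [1.0, -0.2, -0.2]
opening: 0.0006
gripper_force: 0.0
```

Request:
arm_command(increments="1 6 0 0 0; 1 12 0 0 0; 1 18 0 0 0; 1 24 0 0 0; 1 30 0 0 0")

```text
t: 15.25
tool_pos: [0.4698, -0.2708, 0.0866]
orientation: [3.142, 0.005, -0.0]
force: [-0.6, -0.6, 0.8]
opening: 0.0006
gripper_force: 0.0
```

```bash
python3 d.py
python3 - <<'E'
from h import *
s=robot.read_camera("side")[130:290,230:420];cv2.imwrite("pics/s3.png",cv2.resize(s,None,fx=3.5,fy=3.5))
E
```

```text
t 15.25 pos [ 0.4698 -0.2708  0.0866] psi -1.568 q [-0.62  0.11  1.81 -0.    1.22  0.95] open 0.0006 F [-0.6 -0.6  0.8] gf 0.01
```

View pics/s3.png

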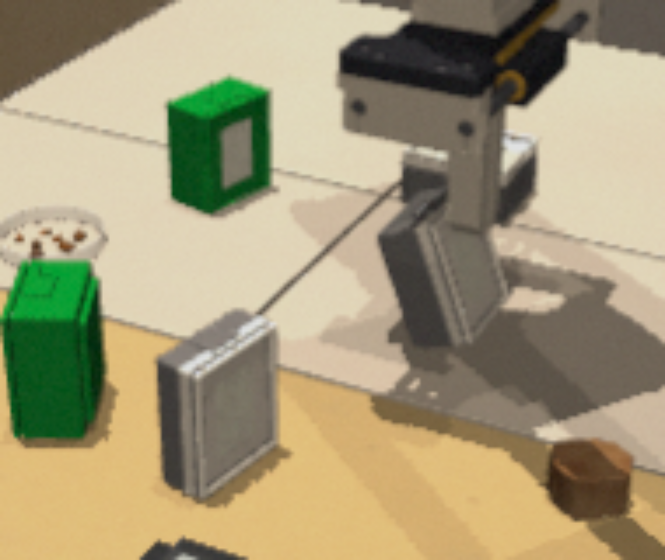

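Request:
arm_command(increments="1 6 0 0 0; 1 12 0 0 0; 1 18 0 0 0; 1 24 0 0 0; 1 30 0 0 0")

```text
t: 15.8
tool_pos: [0.4999, -0.2707, 0.0866]
orientation: [3.142, 0.005, -0.0]
force: [0.6, 0.2, -0.9]
opening: 0.0007
gripper_force: 0.0
```

Request:
arm_command(increments="0 0 0 -30 0; 0 -40 0 -60 0; 0 -80 0 -60 0; 0 -110 0 -60 0; 0 -110 0 -60 0")

```text
t: 16.3
tool_pos: [0.3869, -0.2709, 0.1464]
orientation: [-3.141, -0.003, 0.002]
force: [0.9, 1.8, 0.3]
opening: 0.0357
gripper_force: 0.0
```

```bash
python3 d.py
python3 - <<'E'
from h import *
t=robot.read_camera("top");s=robot.read_camera("side");o=np.zeros((600,800,3),np.uint8)
o[:300]=cv2.resize(t[150:240,240:480],(800,300),interpolation=cv2.INTER_CUBIC)
o[300:]=cv2.resize(s[150:240,260:500],(800,300),interpolation=cv2.INTER_CUBIC)
cv2.imwrite("pics/t4.png",o)
E
```

```text
t 16.3 pos [ 0.3869 -0.2709  0.1464] psi -1.569 q [-0.72 -0.15  1.95 -0.    1.35  0.85] open 0.0357 F [0.9 1.8 0.3] gf 0.0
```

View pics/t4.png

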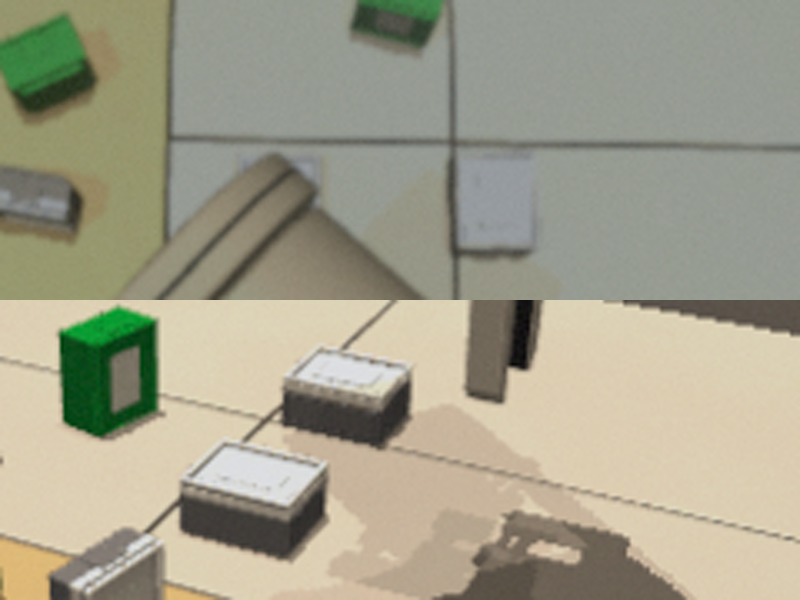

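The thick case now lies flat, lid up; its rim corners in the lower crop are (233,441), (328,463), (284,502) and (181,481). The base is shut, with rim corners (325,347), (411,370), (372,405) and (285,379).

```bash
python3 - <<'E'
from h import *
c=lambda P:[(260+x/3.3333,150+(y-300)/3.3333) for x,y in P]
for n,P in(("thick",[(233,441),(328,463),(284,502),(181,481)]),("base",[(325,347),(411,370),(372,405),(285,379)])):
    w=plane("side",c(P),.04)[:,:2]; e=w[0]-w[3]+w[1]-w[2]; f=w[1]-w[0]+w[2]-w[3]
    print(n,w.round(4).tolist(),"ctr",w.mean(0).round(4),np.linalg.norm(w-np.roll(w,-1,0),axis=1).round(4),np.arctan2(e[1],e[0]).round(3),np.arctan2(f[1],f[0]).round(3))
E
python3 d.py "0.53 -0.271 0.1 -1.569"
```

```text
thick [[0.5489, -0.2914], [0.4876, -0.2919], [0.4914, -0.2385], [0.5534, -0.2336]] ctr [ 0.5203 -0.2638] [0.0613 0.0535 0.0622 0.058 ] -1.645 -3.099
base [[0.5545, -0.4441], [0.4897, -0.4359], [0.4932, -0.3753], [0.5574, -0.3851]] ctr [ 0.5237 -0.4101] [0.0653 0.0607 0.0649 0.059 ] -1.624 3.003
t 16.4 pos [ 0.3895 -0.2713  0.147 ] psi -1.569 q [-0.72 -0.15  1.94  0.    1.34  0.85] open 0.0437 F [-0.1  0.  -0.5] gf 0.0
0.53 -0.271 0.1 -1.569 -> [140.5  -0.   47. ] turn 0.0
```

Request:
arm_command(increments="0 45 0 0 0; 0 90 0 20 0; 0 130 0 40 0; 0 140 0 47 0; 0 140 0 47 0", grip_force=6)

```text
t: 16.9
tool_pos: [0.5307, -0.2692, 0.097]
orientation: [-3.139, -0.009, 0.004]
force: [-1.1, -0.0, -0.1]
opening: 0.0836
gripper_force: 0.0
```

Request:
arm_command(increments="0 0 0 20 0; 0 0 0 40 0; 0 0 0 55 0; 0 0 0 64 0; 0 0 0 67 0")

```text
t: 17.4
tool_pos: [0.5288, -0.2704, 0.0319]
orientation: [-3.141, -0.005, 0.002]
force: [-0.1, -0.2, -0.0]
opening: 0.0933
gripper_force: 0.0
```

Request:
arm_command(increments="0.5 0 0 0 0; 0.5 0 0 0 0; 0.5 0 0 0 0; 0.5 0 0 0 0; 0.5 0 0 0 0")

```text
t: 17.9
tool_pos: [0.5297, -0.2707, 0.0331]
orientation: [3.141, 0.005, 0.001]
force: [0.3, -1.1, 5.0]
opening: 0.0577
gripper_force: 6.1
```

```bash
python3 d.py
```

```text
t 17.9 pos [ 0.5297 -0.2707  0.0331] psi -1.567 q [-0.56  0.31  1.68  0.    1.15  1.01] open 0.0577 F [ 0.3 -1.1  5. ] gf 6.08
```

Request:
arm_command(increments="0 0 0 0 0; 0 0 0 0 0; 0 0 0 0 0; 0 0 0 -22 0; 0 0 0 -45 0", grip_force=10)

```text
t: 18.4
tool_pos: [0.5284, -0.2699, 0.0769]
orientation: [-3.14, -0.005, 0.004]
force: [0.9, -0.1, 0.3]
opening: 0.0914
gripper_force: 0.0
```

Request:
arm_command(increments="0 0 0 -5 -0.15; 0 0 0 -5 -0.3; 0 0 0 -5 -0.45; 0 0 0 -5 -0.6; 0 0 0 -5 -0.74")

```text
t: 18.9
tool_pos: [0.5293, -0.2705, 0.0826]
orientation: [-2.924, -1.15, 0.0]
force: [-0.5, -0.2, -0.1]
opening: 0.0929
gripper_force: 0.0
```

Request:
arm_command(increments="0 0 0 0 -0.15; 0 0 0 0 -0.3; 0 0 0 0 -0.45; 0 0 0 0 -0.6; 0 0 0 0 -0.74")

```text
t: 19.4
tool_pos: [0.5293, -0.2705, 0.0825]
orientation: [-2.31, -2.129, 0.0]
force: [-0.3, -0.1, 0.0]
opening: 0.0929
gripper_force: 0.0
```

```bash
python3 d.py "0.5285 -0.2707 0.033 0"
```

```text
t 19.4 pos [ 0.5293 -0.2705  0.0825] psi -0.081 q [-0.56  0.25  1.66 -0.    1.23 -0.48] open 0.0929 F [-0.3 -0.1  0. ] gf 0.0
0.5285 -0.2707 0.033 0 -> [-0.2 -0.8 49.5] turn -0.081
```

Request:
arm_command(increments="0 0 0 10 -0.08; 0 0 0 25 -0.08; 0 0 0 40 -0.08; 0 0 0 47 -0.08; 0 0 0 49.5 -0.08")

```text
t: 19.9
tool_pos: [0.5282, -0.2698, 0.0311]
orientation: [-2.229, -2.21, 0.001]
force: [-0.1, -0.3, 0.5]
opening: 0.0927
gripper_force: 0.0
```

Request:
arm_command(increments="0.4 0 0 0 0; 0.4 0 0 0 0; 0.4 0 0 0 0; 0.4 0 0 0 0; 0.4 0 0 0 0")

```text
t: 20.4
tool_pos: [0.5298, -0.2709, 0.0339]
orientation: [2.229, 2.212, 0.0]
force: [-0.4, -0.1, 3.3]
opening: 0.07
gripper_force: 10.0
```

```bash
python3 d.py "0.5325 -0.29 0.11 0" "0.5325 -0.4242 0.11 0"
```

```text
t 20.4 pos [ 0.5298 -0.2709  0.0339] psi -0.008 q [-0.56  0.31  1.68 -0.    1.15 -0.55] open 0.07 F [-0.4 -0.1  3.3] gf 9.99
0.5325 -0.29 0.11 0 -> [-19.1   2.9 -76.1] turn -0.008
0.5325 -0.4242 0.11 0 -> [-134.2    0.    -0. ] turn 0.0
```

Request:
arm_command(increments="0.4 0 0 -30 0; 0.4 0 1 -60 0; 0.4 -10 2 -76 0; 0.4 -40 3 -76 0; 0.4 -70 3 -76 0")

```text
t: 20.9
tool_pos: [0.5327, -0.3412, 0.1104]
orientation: [2.227, 2.213, 0.001]
force: [0.1, 0.1, -1.0]
opening: 0.0699
gripper_force: 10.0
```

Request:
arm_command(increments="0.4 -35 0 0 0; 0.4 -65 0 0 0; 0.4 -80 0 0 0; 0.4 -83 0 0 0; 0.4 -83 0 0 0")

```text
t: 21.4
tool_pos: [0.5311, -0.423, 0.1087]
orientation: [-2.229, -2.212, -0.001]
force: [-0.3, -0.4, -1.3]
opening: 0.0698
gripper_force: 10.0
```

Request:
arm_command(increments="0.4 0 0 0 0; 0.4 0 0 0 0; 0.4 0 0 0 0")

```text
t: 21.7
tool_pos: [0.5316, -0.4226, 0.1093]
orientation: [-2.228, -2.214, -0.0]
force: [0.1, -0.5, -1.3]
opening: 0.0697
gripper_force: 10.0
```

```bash
python3 d.py "0.5325 -0.4244 0.076 0"
```

```text
t 21.7 pos [ 0.5316 -0.4226  0.1093] psi -0.006 q [-0.75  0.43  1.38  0.    1.33 -0.74] open 0.0697 F [ 0.1 -0.5 -1.3] gf 9.99
0.5325 -0.4244 0.076 0 -> [-1.8  0.9 33.3] turn -0.006
```

Request:
arm_command(increments="0.4 -1.8 0.9 8 0; 0.4 -1.8 0.9 16 0; 0.4 -1.8 0.9 24 0; 0.4 -1.8 0.9 30 0; 0.4 -1.8 0.9 32 0")

```text
t: 22.2
tool_pos: [0.5314, -0.4248, 0.0754]
orientation: [-2.228, -2.211, 0.0]
force: [0.2, -0.7, -0.2]
opening: 0.07
gripper_force: 10.0
```

Request:
arm_command(increments="0.4 0 0 0 0; 0.4 0 0 0 0; 0.4 0 0 0 0")

```text
t: 22.5
tool_pos: [0.5324, -0.4257, 0.0777]
orientation: [2.229, 2.212, 0.0]
force: [0.7, -0.4, -1.1]
opening: 0.0699
gripper_force: 10.0
```

```bash
python3 d.py "0.5325 -0.4244 0.070 0"
```

```text
t 22.5 pos [ 0.5324 -0.4257  0.0777] psi -0.008 q [-0.75  0.47  1.39 -0.    1.28 -0.74] open 0.0699 F [ 0.7 -0.4 -1.1] gf 9.99
0.5325 -0.4244 0.070 0 -> [1.3 0.1 7.7] turn -0.008
```

Request:
arm_command(increments="0.4 1 0 1 0; 0.4 1 0 2 0; 0.4 1 0 3 0; 0.4 1 0 3 0")

```text
t: 22.9
tool_pos: [0.532, -0.4243, 0.0739]
orientation: [-2.23, -2.213, 0.0]
force: [-0.2, 0.0, -0.7]
opening: 0.0699
gripper_force: 10.0
```

```bash
python3 d.py "0.5325 -0.4244 0.070 0"
```

```text
t 22.9 pos [ 0.532  -0.4243  0.0739] psi -0.008 q [-0.75  0.47  1.4  -0.    1.27 -0.74] open 0.0699 F [-0.2  0.  -0.7] gf 9.99
0.5325 -0.4244 0.070 0 -> [-0.1  0.5  3.9] turn -0.008
```

Aligned to within 0.5 mm; I'll lower gently into the rim.

Request:
arm_command(increments="0.4 0 0.3 1 0; 0.4 0 0.3 2 0; 0.4 0 0.3 3 0; 0.4 0 0.3 4 0; 0.4 0 0.3 4 0")

```text
t: 23.4
tool_pos: [0.5324, -0.4244, 0.0701]
orientation: [2.23, 2.213, -0.0]
force: [1.1, 0.2, -1.2]
opening: 0.07
gripper_force: 10.0
```

```bash
python3 d.py
```

```text
t 23.4 pos [ 0.5324 -0.4244  0.0701] psi -0.008 q [-0.75  0.48  1.4  -0.    1.27 -0.74] open 0.07 F [ 1.1  0.2 -1.2] gf 9.99
```

Request:
arm_command(increments="0.4 0 0 0.5 0; 0.4 0 0 1 0; 0.4 0 0 1 0; 0.4 0 0 1 0")

```text
t: 23.8
tool_pos: [0.5325, -0.4245, 0.0699]
orientation: [2.229, 2.213, -0.0]
force: [-3.3, 2.0, 5.4]
opening: 0.0698
gripper_force: 10.0
```

Request:
arm_command(increments="0.25 0 0 0 0; 0.2 0 0 0 0; 0 0 0 0 0; 0 0 0 0 0; 0 0 0 0 0")

```text
t: 24.3
tool_pos: [0.5324, -0.4243, 0.0689]
orientation: [-2.23, -2.213, -0.0]
force: [1.2, -1.0, -0.5]
opening: 0.0916
gripper_force: 0.0
```

```bash
python3 d.py
```

```text
t 24.3 pos [ 0.5324 -0.4243  0.0689] psi -0.008 q [-0.75  0.48  1.4   0.    1.27 -0.74] open 0.0916 F [ 1.2 -1.  -0.5] gf 0.0
```

Request:
arm_command(increments="0 0 0 -20 0; 0 0 0 -60 0; 0 10 0 -80 0.15; 0 50 0 -80 0.3; 0 100 0 -80 0.45")

```text
t: 24.8
tool_pos: [0.5336, -0.3254, 0.1506]
orientation: [2.672, 1.646, 0.002]
force: [0.8, 0.7, 0.1]
opening: 0.0926
gripper_force: 0.0
```

```bash
python3 d.py "0.53 -0.21 0.15 -1.15" "0.5256 -0.1045 0.15 -1.70" "0.5256 -0.1045 0.06 -1.70"
```

```text
t 24.8 pos [ 0.5336 -0.3254  0.1506] psi -0.466 q [-0.63  0.25  1.52 -0.    1.36 -0.16] open 0.0926 F [0.8 0.7 0.1] gf 0.0
0.53 -0.21 0.15 -1.15 -> [101.5 -55.1   0.6] turn 0.684
0.5256 -0.1045 0.15 -1.70 -> [ 39.1 -98.1  -0. ] turn 0.55
0.5256 -0.1045 0.06 -1.70 -> [ 0. -0. 90.] turn 0.0
```

Request:
arm_command(increments="0 20 -11 0 0.15; 0 41 -22 0 0.3; 0 61 -33 0 0.44; 0 82 -44 0 0.57; 0 101 -55 0 0.684")

```text
t: 25.3
tool_pos: [0.5284, -0.2084, 0.1492]
orientation: [3.071, 0.661, 0.0]
force: [0.1, 1.3, -0.4]
opening: 0.0928
gripper_force: 0.0
```

Request:
arm_command(increments="0 10 -26 0 0.14; 0 20 -52 0 0.28; 0 31 -78 0 0.42; 0 39 -98 0 0.55; 0 39 -98 0 0.55")

```text
t: 25.8
tool_pos: [0.523, -0.1018, 0.1491]
orientation: [-3.135, 0.191, 0.0]
force: [-0.9, -0.2, 0.3]
opening: 0.0927
gripper_force: 0.0
```

```bash
python3 d.py "0.5256 -0.1045 0.06 -1.70"
python3 - <<'E'
from h import *
# recheck thin in side view: where corners of top face project for the assumed pose
im=cv2.imread("pics/side0.png"); hsv=cv2.cvtColor(im,cv2.COLOR_BGR2HSV)
c=np.array([.5256,-.1045]);u=np.array([np.cos(-1.7),np.sin(-1.7)]);n=np.array([-u[1],u[0]])
P=[[*(c+a*u*.029+b*n*.015),z] for z in(.07,0) for a,b in((-1,-1),(-1,1),(1,1),(1,-1))]
print(proj("side",P).round(1).tolist())
E
```

```text
t 25.8 pos [ 0.523  -0.1018  0.1491] psi -1.693 q [-0.29  0.01  1.79  0.    1.34  1.4 ] open 0.0927 F [-0.9 -0.2  0.3] gf 0.0
0.5256 -0.1045 0.06 -1.70 -> [ 2.9  2.3 89.1] turn 0.007
[[288.4, 237.1], [273.5, 231.2], [295.6, 216.0], [310.1, 221.3], [289.8, 273.1], [275.6, 266.8], [296.6, 250.5], [310.5, 256.1]]
```

Request:
arm_command(increments="0 3 2 30 0; 0 3 2 55 0; 0 3 2 75 0; 0 3 2 86 0; 0 3 2 89 0")

```text
t: 26.3
tool_pos: [0.5249, -0.1068, 0.0587]
orientation: [-3.136, 0.188, 0.004]
force: [0.3, 0.7, 1.0]
opening: 0.0931
gripper_force: 0.0
```

Request:
arm_command(increments="0.6 0 0 0 0; 0.6 0 0 0 0; 0.6 0 0 0 0; 0.6 0 0 0 0; 0.6 0 0 0 0")

```text
t: 26.8
tool_pos: [0.5263, -0.1065, 0.0608]
orientation: [3.136, -0.189, 0.002]
force: [-0.6, -0.8, 5.0]
opening: 0.0579
gripper_force: 10.3
```

```bash
python3 d.py "0.520 -0.11 0.08 -1.7" "0.470 -0.27 0.08 -1.57"
```

```text
t 26.8 pos [ 0.5263 -0.1065  0.0608] psi -1.691 q [-0.3   0.13  1.84  0.    1.17  1.4 ] open 0.0579 F [-0.6 -0.8  5. ] gf 10.28
0.520 -0.11 0.08 -1.7 -> [ -5.8   4.2 -19.2] turn 0.009
0.470 -0.27 0.08 -1.57 -> [-29.  165.1  -0. ] turn -0.13
```

Request:
arm_command(increments="0.6 0 0 -25 0; 0.6 -9 42 -25 -0.03; 0.6 -18 85 -25 -0.06; 0.6 -27 127 -25 -0.09; 0.6 -35 165 -25 -0.12")

```text
t: 27.3
tool_pos: [0.4705, -0.2678, 0.0854]
orientation: [3.141, 0.001, 0.001]
force: [1.4, -0.2, -0.1]
opening: 0.0582
gripper_force: 10.0
```

Request:
arm_command(increments="0.6 0 0 0 0; 0.6 0 0 0 0; 0.6 0 0 12 0; 0.6 0 0 20 0; 0.6 0 0 24 0")

```text
t: 27.8
tool_pos: [0.4707, -0.2644, 0.0592]
orientation: [-3.14, -0.001, 0.003]
force: [0.5, 0.3, -1.0]
opening: 0.0578
gripper_force: 10.0
```

```bash
python3 d.py "0.470 -0.27 0.0608 -1.57"
```

```text
t 27.8 pos [ 0.4707 -0.2644  0.0592] psi -1.57 q [-0.61  0.14  1.83  0.    1.17  0.96] open 0.0578 F [ 0.5  0.3 -1. ] gf 10.0
0.470 -0.27 0.0608 -1.57 -> [-0.7  5.6 -1.6] turn 0.0
```

Request:
arm_command(increments="0.6 0 0 0 0; 0 0 0 0 0; 0 0 0 0 0; 0 0 0 0 0; 0 0 0 -20 0")

```text
t: 28.3
tool_pos: [0.4695, -0.2649, 0.0789]
orientation: [-3.139, 0.001, 0.006]
force: [0.5, 0.2, 1.2]
opening: 0.0857
gripper_force: 0.0
```

Request:
arm_command(increments="0 0 0 -40 0; 0 0 0 -40 0; 1 -35 0 -40 0; 1 -70 0 -40 0; 1 -70 0 -40 0")

```text
t: 28.8
tool_pos: [0.3979, -0.2654, 0.12]
orientation: [-3.14, 0.003, 0.004]
force: [0.3, -0.3, -0.1]
opening: 0.0734
gripper_force: 0.0
```

Request:
arm_command(increments="1 0 0 10 0; 1 0 0 20 0; 1 0 0 30 0; 1 0 0 34 0; 1 0 0 34 0")

```text
t: 29.3
tool_pos: [0.4009, -0.2654, 0.0857]
orientation: [-3.14, 0.0, 0.003]
force: [0.9, 0.0, -0.2]
opening: 0.0334
gripper_force: 0.0
```

Request:
arm_command(increments="1 5 0 0 0; 1 15 0 0 0; 1 25 0 0 0; 1 33 0 0 0; 1 40 0 0 0")

```text
t: 29.8
tool_pos: [0.4424, -0.2661, 0.0873]
orientation: [3.141, -0.001, 0.001]
force: [-0.6, 0.0, 0.2]
opening: 0.0006
gripper_force: 0.0
```

Request:
arm_command(increments="1 6 0 0 0; 1 12 0 0 0; 1 18 0 0 0; 1 24 0 0 0; 1 30 0 0 0")

```text
t: 30.3
tool_pos: [0.4717, -0.2661, 0.0871]
orientation: [-3.142, 0.001, 0.0]
force: [-0.1, 0.8, 0.6]
opening: 0.0006
gripper_force: 0.0
```

Request:
arm_command(increments="1 6 0 0 0; 1 12 0 0 0; 1 18 0 0 0; 1 24 0 0 0; 1 30 0 0 0")

```text
t: 30.8
tool_pos: [0.5017, -0.2661, 0.0871]
orientation: [-3.142, 0.001, 0.0]
force: [-0.5, 1.4, -0.1]
opening: 0.0003
gripper_force: 0.0
```

Request:
arm_command(increments="0 0 0 -30 0; 0 -40 0 -60 0; 0 -80 0 -60 0; 0 -110 0 -60 0; 0 -110 0 -60 0")

```text
t: 31.3
tool_pos: [0.3887, -0.2659, 0.1469]
orientation: [-3.141, 0.003, 0.002]
force: [1.5, -0.6, 0.6]
opening: 0.036
gripper_force: 0.0
```

```bash
python3 d.py
python3 - <<'E'
from h import *
s=robot.read_camera("side");cv2.imwrite("pics/t5.png",cv2.resize(s[140:240,260:460],(800,400),interpolation=cv2.INTER_CUBIC))
E
```

```text
t 31.3 pos [ 0.3887 -0.2659  0.1469] psi -1.573 q [-0.71 -0.16  1.95 -0.    1.35  0.86] open 0.036 F [ 1.5 -0.6  0.6] gf 0.0
```

View pics/t5.png

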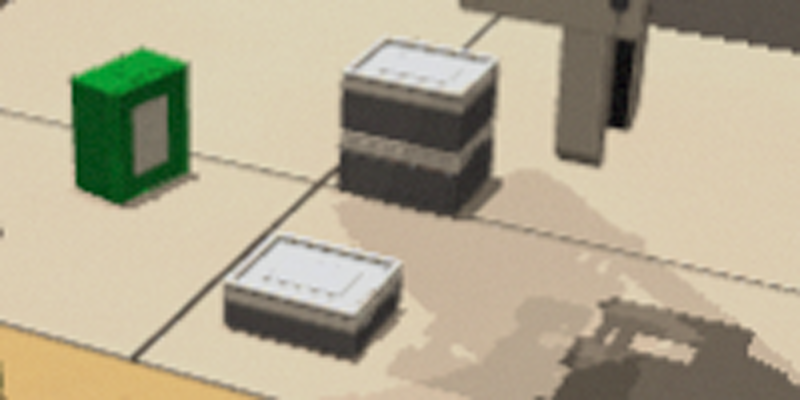

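The thick case sits squarely on the base, with its lid at (420,70) in the crop. The thin case lies flat, lid up, with rim corners (280,236), (403,263), (355,318) and (225,285). I have now viewed all 10 pictures.

```bash
python3 - <<'E'
from h import *
P=[(260+x/4,140+y/4) for x,y in[(280,236),(403,263),(355,318),(225,285)]]
w=plane("side",P,.03)[:,:2]; e=w[0]-w[3]+w[1]-w[2]; f=w[0]-w[1]+w[3]-w[2]
print(w.round(4).tolist(),"ctr",w.mean(0).round(4),np.arctan2(e[1],e[0]).round(3),np.arctan2(f[1],f[0]).round(3))
E
python3 d.py "0.523 -0.2655 0.1 -1.573"
```

```text
[[0.5444, -0.283], [0.4796, -0.2855], [0.479, -0.2276], [0.546, -0.2273]] ctr [ 0.5123 -0.2559] -1.58 0.021
t 31.35 pos [ 0.3904 -0.2662  0.1473] psi -1.573 q [-0.71 -0.15  1.95 -0.    1.35  0.87] open 0.0395 F [-0.   0.5  0.5] gf 0.0
0.523 -0.2655 0.1 -1.573 -> [132.6  -1.   47.3] turn -0.0
```

Request:
arm_command(increments="0 45 0 0 0; 0 90 0 20 0; 0 125 0 40 0; 0 132 0 47 0; 0 132 0 47 0", grip_force=6)

```text
t: 31.85
tool_pos: [0.5237, -0.265, 0.098]
orientation: [-3.14, -0.002, 0.005]
force: [-0.0, -0.5, 0.3]
opening: 0.0796
gripper_force: 0.0
```

Request:
arm_command(increments="0 0 0 20 0; 0 0 0 40 0; 0 0 0 55 0; 0 0 0 65 0; 0 0 0 70 0")

```text
t: 32.35
tool_pos: [0.5227, -0.2661, 0.0297]
orientation: [-3.141, 0.002, 0.001]
force: [-0.3, -0.2, 0.5]
opening: 0.0928
gripper_force: 0.0
```

Request:
arm_command(increments="0.5 0 0 0 0; 0.5 0 0 0 0; 0.5 0 0 0 0; 0.5 0 0 0 0; 0.5 0 0 0 0")

```text
t: 32.85
tool_pos: [0.5236, -0.2662, 0.0306]
orientation: [3.141, -0.001, 0.001]
force: [-0.2, -1.5, 3.2]
opening: 0.0581
gripper_force: 6.2
```

```bash
python3 d.py
```

```text
t 32.85 pos [ 0.5236 -0.2662  0.0306] psi -1.571 q [-0.56  0.3   1.71  0.    1.14  1.01] open 0.0581 F [-0.2 -1.5  3.2] gf 6.23
```

Request:
arm_command(increments="0 0 0 0 0; 0 0 0 0 0; 0 0 0 0 0; 0 0 0 -22 0; 0 0 0 -45 0", grip_force=10)

```text
t: 33.35
tool_pos: [0.5222, -0.2655, 0.0744]
orientation: [-3.14, 0.001, 0.004]
force: [0.6, -1.1, -0.4]
opening: 0.0912
gripper_force: 0.0
```

Request:
arm_command(increments="0 0 0 -5 -0.15; 0 0 0 -5 -0.3; 0 0 0 -5 -0.45; 0 0 0 -5 -0.6; 0 0 0 -5 -0.74")

```text
t: 33.85
tool_pos: [0.5232, -0.2661, 0.0801]
orientation: [-2.926, -1.144, 0.0]
force: [-0.2, -0.0, -0.3]
opening: 0.093
gripper_force: 0.0
```

Request:
arm_command(increments="0 0 0 0 -0.15; 0 0 0 0 -0.3; 0 0 0 0 -0.45; 0 0 0 0 -0.6; 0 0 0 0 -0.74")

```text
t: 34.35
tool_pos: [0.5232, -0.2661, 0.08]
orientation: [-2.314, -2.124, 0.0]
force: [1.2, 0.2, 0.2]
opening: 0.0931
gripper_force: 0.0
```

```bash
python3 d.py "0.522 -0.2655 0.030 0"
```

```text
t 34.35 pos [ 0.5232 -0.2661  0.08  ] psi -0.085 q [-0.56  0.23  1.68 -0.    1.23 -0.47] open 0.0931 F [1.2 0.2 0.2] gf 0.0
0.522 -0.2655 0.030 0 -> [ 0.5 -1.2 50. ] turn -0.085
```

Request:
arm_command(increments="0 0 -0.5 10 -0.08; 0 0 -0.5 25 -0.08; 0 0 -0.5 40 -0.08; 0 0 -0.5 47 -0.08; 0 0 -0.5 49.5 -0.08")

```text
t: 34.85
tool_pos: [0.5216, -0.2654, 0.0286]
orientation: [-2.233, -2.205, 0.001]
force: [1.1, 0.4, 0.1]
opening: 0.0933
gripper_force: 0.0
```

Request:
arm_command(increments="0.4 0 0 0 0; 0.4 0 0 0 0; 0.4 0 0 0 0; 0.4 0 0 0 0; 0.4 0 0 0 0")

```text
t: 35.35
tool_pos: [0.5232, -0.2664, 0.0313]
orientation: [2.234, 2.208, 0.0]
force: [-0.6, -0.0, 2.4]
opening: 0.0699
gripper_force: 10.0
```

```bash
python3 d.py "0.5325 -0.29 0.15 0" "0.5325 -0.4242 0.15 0"
```

```text
t 35.35 pos [ 0.5232 -0.2664  0.0313] psi -0.012 q [-0.56  0.3   1.71 -0.    1.14 -0.55] open 0.0699 F [-0.6 -0.   2.4] gf 10.0
0.5325 -0.29 0.15 0 -> [ -23.5    9.6 -118.7] turn -0.012
0.5325 -0.4242 0.15 0 -> [-134.2    0.    -0. ] turn 0.0
```

Request:
arm_command(increments="0.4 0 0 -35 0; 0.4 0 3 -75 0; 0.4 -5 6 -110 0; 0.4 -35 9 -118 0; 0.4 -70 9 -118 0")

```text
t: 35.85
tool_pos: [0.533, -0.337, 0.1523]
orientation: [2.228, 2.207, 0.002]
force: [0.2, 0.3, 0.0]
opening: 0.0701
gripper_force: 10.0
```

Request:
arm_command(increments="0.4 -35 0 0 0; 0.4 -65 0 0 0; 0.4 -82 0 0 0; 0.4 -87 0 0 0; 0.4 -88 0 0 0")

```text
t: 36.35
tool_pos: [0.5297, -0.4243, 0.1483]
orientation: [-2.235, -2.207, -0.0]
force: [0.5, 0.3, -0.7]
opening: 0.0696
gripper_force: 10.0
```

Request:
arm_command(increments="0.4 0 0 10 0; 0.4 0 0 20 0; 0.4 0 0 28 0; 0.4 0 0 34 0; 0.4 0 0 36 0")

```text
t: 36.85
tool_pos: [0.5295, -0.4232, 0.1111]
orientation: [-2.232, -2.208, 0.0]
force: [0.4, -0.2, -1.8]
opening: 0.0698
gripper_force: 10.0
```

Request:
arm_command(increments="0.4 0 0 0 0; 0.4 0 0 0 0; 0.4 0 0 0 0")

```text
t: 37.15
tool_pos: [0.5302, -0.4245, 0.1133]
orientation: [2.234, 2.208, 0.0]
force: [-0.2, -1.0, -0.5]
opening: 0.07
gripper_force: 10.0
```

```bash
python3 d.py "0.5325 -0.4245 0.1033 0"
```

```text
t 37.15 pos [ 0.5302 -0.4245  0.1133] psi -0.012 q [-0.75  0.43  1.38  0.    1.34 -0.74] open 0.07 F [-0.2 -1.  -0.5] gf 10.0
0.5325 -0.4245 0.1033 0 -> [ 0.   2.3 10. ] turn -0.012
```

Request:
arm_command(increments="0.4 0 2.3 1 0; 0.4 0 2.3 2.5 0; 0.4 0 2.3 4 0; 0.4 0 2.3 4.5 0; 0.4 0 2.3 4.5 0")

```text
t: 37.65
tool_pos: [0.5321, -0.4241, 0.1078]
orientation: [-2.234, -2.208, 0.0]
force: [0.2, 0.3, -0.5]
opening: 0.07
gripper_force: 10.0
```

```bash
python3 d.py "0.5325 -0.4245 0.1033 0"
```

```text
t 37.65 pos [ 0.5321 -0.4241  0.1078] psi -0.011 q [-0.75  0.44  1.38 -0.    1.33 -0.74] open 0.07 F [ 0.2  0.3 -0.5] gf 10.0
0.5325 -0.4245 0.1033 0 -> [-0.4  0.4  4.5] turn -0.011
```

Request:
arm_command(increments="0.4 -0.2 0.3 1 0; 0.4 -0.2 0.3 2 0; 0.4 -0.2 0.3 3 0; 0.4 -0.2 0.3 4 0; 0.4 -0.2 0.3 4.5 0")

```text
t: 38.15
tool_pos: [0.5324, -0.4244, 0.1034]
orientation: [-2.234, -2.208, 0.0]
force: [-0.6, 1.2, -0.8]
opening: 0.07
gripper_force: 10.0
```

Request:
arm_command(increments="0.4 0 0 0.5 0; 0.4 0 0 1 0; 0.4 0 0 1 0; 0.4 0 0 1 0")

```text
t: 38.55
tool_pos: [0.5326, -0.4245, 0.1033]
orientation: [2.234, 2.208, -0.0]
force: [-3.6, 3.3, 5.8]
opening: 0.0699
gripper_force: 10.0
```

```bash
python3 d.py
```

```text
t 38.55 pos [ 0.5326 -0.4245  0.1033] psi -0.011 q [-0.75  0.44  1.38 -0.    1.32 -0.74] open 0.0699 F [-3.6  3.3  5.8] gf 10.0
```

The thin case seated at exactly the expected height (0.1033). Next: release, retreat and check.

Request:
arm_command(increments="0.25 0 0 0 0; 0.2 0 0 0 0; 0 0 0 0 0; 0 0 0 0 0; 0 0 0 0 0")

```text
t: 39.05
tool_pos: [0.5325, -0.4244, 0.1024]
orientation: [-2.234, -2.208, -0.0]
force: [-0.0, -0.1, 0.6]
opening: 0.0916
gripper_force: 0.0
```

Request:
arm_command(increments="0 0 0 -10 0; 0 0 0 -30 0; 0 0 0 -60 0; 0 0 0 -90 0; 0 40 0 -120 0")

```text
t: 39.55
tool_pos: [0.5321, -0.3875, 0.2242]
orientation: [2.237, 2.203, -0.002]
force: [-0.3, 1.2, 1.4]
opening: 0.0929
gripper_force: 0.0
```

Request:
arm_command(increments="0 50 0 0 0; 0 100 0 0 0; 0 100 0 0 0; 0 100 0 0 0; 0 100 0 0 0")

```text
t: 40.05
tool_pos: [0.5343, -0.2852, 0.2233]
orientation: [2.234, 2.208, -0.0]
force: [-0.1, -0.5, -0.3]
opening: 0.093
gripper_force: 0.0
```

```bash
python3 d.py; python3 - <<'E'
from h import *
# compare the bright lid-top blob with the expected rim outline at z=0.102 (column at .5325,-.4243)
im=robot.read_camera("side"); g=cv2.cvtColor(im,cv2.COLOR_BGR2GRAY)
P=[[.5325+a*.035,-.4243+b*.029,.102] for a,b in((1,-1),(-1,-1),(-1,1),(1,1))]
print("expected",proj("side",P).round(1).tolist())
hsv=cv2.cvtColor(im,cv2.COLOR_BGR2HSV); m=((hsv[...,1]<22)&(hsv[...,2]>150)).astype(np.uint8); m[:, :330]=0; m[:,400:]=0; m[:120]=0; m[200:]=0
n,_,st,ce=cv2.connectedComponentsWithStats(m); i=1+np.argmax(st[1:,4]); print("lid blob bbox",st[i],"ctr",ce[i].round(1))
print("expected panel ctr",proj("side",[[.5325,-.4243,.098]]).round(1))
E
```

```text
t 40.05 pos [ 0.5343 -0.2852  0.2233] psi -0.012 q [-0.57  0.15  1.5  -0.    1.49 -0.56] open 0.093 F [-0.1 -0.5 -0.3] gf 0.0
expected [[354.8, 135.9], [384.6, 141.2], [374.9, 150.2], [343.9, 144.4]]
lid blob bbox [358 138  27  13 141] ctr [372.2 143.8]
expected panel ctr [[364.4 144.5]]
```

```bash
python3 - <<'E'
from h import *
im=robot.read_camera("side"); hsv=cv2.cvtColor(im,cv2.COLOR_BGR2HSV)
f=lambda z:proj("side",[[.5325+a*.035,-.4243+b*.029,z] for a,b in((1,-1),(-1,-1),(-1,1),(1,1))])
print("cal shift",(np.array([(357.5,164.1),(383.3,171),(371.6,181.5),(345.5,173.7)])-f(.04)).mean(0).round(1), "expected top",f(.102).round(1).tolist())
for u in range(338,396,4): print(u,[int(v) for v in hsv[130:196:3,u,2]])
E
```

```text
cal shift [1.2 3.2] expected top [[354.8, 135.9], [384.6, 141.2], [374.9, 150.2], [343.9, 144.4]]
338 [88, 220, 220, 220, 220, 220, 220, 221, 221, 220, 221, 223, 202, 201, 199, 201, 201, 202, 201, 99, 201, 201]
342 [89, 221, 221, 221, 219, 220, 219, 221, 220, 221, 221, 220, 204, 200, 200, 202, 200, 198, 139, 178, 200, 201]
346 [88, 182, 220, 220, 220, 220, 133, 82, 58, 121, 123, 64, 61, 61, 93, 129, 56, 56, 58, 70, 194, 201]
350 [91, 94, 221, 221, 220, 180, 114, 111, 62, 68, 105, 84, 60, 59, 60, 150, 88, 66, 64, 63, 184, 212]
354 [89, 92, 221, 219, 188, 218, 164, 135, 67, 64, 108, 122, 63, 64, 62, 133, 130, 64, 61, 65, 158, 202]
358 [92, 90, 220, 158, 220, 221, 206, 134, 65, 63, 138, 137, 63, 63, 62, 143, 137, 65, 63, 63, 76, 193]
362 [91, 94, 180, 190, 219, 221, 211, 117, 84, 61, 135, 123, 69, 65, 66, 67, 128, 97, 61, 61, 58, 181]
366 [91, 89, 152, 221, 207, 222, 215, 103, 112, 62, 62, 99, 92, 60, 61, 59, 119, 110, 59, 60, 53, 159]
370 [92, 90, 97, 220, 184, 224, 207, 168, 127, 59, 63, 103, 123, 60, 59, 62, 123, 126, 60, 61, 63, 82]
374 [92, 92, 93, 220, 153, 222, 221, 195, 120, 66, 59, 122, 127, 59, 58, 53, 102, 126, 55, 52, 49, 88]
378 [91, 91, 91, 203, 190, 222, 222, 103, 83, 53, 113, 104, 56, 45, 49, 130, 60, 48, 52, 66, 111, 110]
382 [91, 90, 89, 177, 220, 211, 129, 61, 50, 105, 101, 50, 51, 86, 120, 72, 71, 105, 116, 138, 165, 203]
386 [90, 92, 90, 94, 151, 216, 223, 220, 221, 219, 221, 221, 222, 222, 221, 221, 221, 222, 221, 209, 222, 220]
390 [92, 88, 90, 89, 220, 221, 220, 219, 221, 221, 221, 221, 221, 220, 221, 220, 221, 220, 221, 222, 221, 220]
394 [90, 92, 90, 92, 220, 221, 220, 220, 220, 220, 220, 221, 221, 220, 221, 222, 221, 222, 221, 221, 222, 221]
```

The three stacked bands are consistent, spanning u≈345–385 at every level, and the seating heights match. Handing in.

```bash
python3 -c "
from plant import robot
print(robot.close_job())"
```

```text
the job is handed in; nothing more can be done
None
```

The base case's lid is shut, the thick case sits on it and the thin case on top, both lid up; I kept clear of the vial, dish and stone. I handed the job in at about 40 s, and it returned no verdict.

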